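# Refit a valve knob on a camping stove

### The arm

A 6-joint arm with a two-finger parallel gripper is mounted at the origin on a cart in front of the work surface, level with it; the furniture and walls round the work are solid. World frame = base frame: x ahead of the robot, y to its left, z up, the work surface at z = 0. Lengths are in mm, angles in rad, forces in N, time in s.
With the tool pointing down it reaches from about 350 to 875 mm from the base axis. Payload 4.2 kg.
Tool frame: the origin (TCP) lies between the finger pads; the fingertips stand 17 mm ahead of it and the grasp point (between the pads) lies 2 mm behind it; z points along the fingers, y is the line along which they close (so a half turn about z gives the same grasp; the last joint's range is limited). The gripper opens to 85 mm and grips with 20 to 120 N. Pads are 22 mm wide; open, the fingers measure 114 mm over their backs; the gripper's body (76 mm by 85 mm) begins 54 mm behind the grasp point. The pads swing forward as they close: fully open they stand 13 mm farther back than shut.
Start: joints at [1.534, 0.385, 0.008, 0, -1.194, -0.259], TCP at [182.158, 597.844, 248.312] pointing down, gripper open.
Joint ranges: [-3.14, 3.14], [-1.21, 2.06], [-1.07, 1.41], [-3.16, 2.05], [-2.99, -0.16], [-3.1, 3.1]. Speed limits (rad/s): [2.79, 2.79, 3.14, 3.14, 3.14, 3.14].

### API

Orientations are given as a unit quaternion [x, y, z, w].
In Python, from bench import arm, vision, probe_bus, workorder gives the robot as it stands (arm), with the cameras (vision), the readings (probe_bus) and the job (workorder).
- The arm moves only by the tool jog_arm, called after "Request:" as name([rows], argument=value, ...), one row to a line, values as JSON. Schema: {"type":"object","properties":{"rows":{"type":"array","items":{"type":"array","prefixItems":[{"type":"array","items":{"type":"number"},"minItems":3,"maxItems":3},{"type":"array","items":{"type":"number"},"minItems":3,"maxItems":3}],"minItems":2,"maxItems":2},"minItems":1,"maxItems":10},"jaw":{"type":"number"},"only":{"type":"string"},"quiet":{"type":"boolean"},"lines":{"type":"string"}},"required":["rows"],"additionalProperties":false}. rows is a list of rows, 1 to 10 of them, each written [[dx, dy, dz], [rx, ry, rz]]: dx, dy, dz in fractions of the full range, 1 being 100 cm, then a rotation vector rx, ry, rz in shares of 2 pi rad (1.0 is 2 pi rad); each row is the pose to reach, as a shift and turn from the pose commanded when the call began, along the tool's axes at that moment; what a row does not reach only later rows make up. A row lasts 1/10 s, in which the tool goes at most 50 mm and 0.15 rad, less where a joint would pass 70% of its speed; a pose out of reach is approached as far as the arm can. jaw is the finger opening in mm, set as the call begins (left out keeps the last). The fingers move at their own pace and stop on an object; the grip force is fixed at half the most. Time passes only in rows, so rows that do not move let the fingers close. The tool returns the time, the measured TCP pose, the force, the opening and the grip force at its end. only (a regular expression) keeps the lines of the reply that match it, lines (a string "A,B") keeps lines A to B, and quiet returns only ok. No shift or turn number may pass 1 either way. Input that does not fit is refused with a message, and nothing moves.
- probe_bus.read_state(): the state, without advancing time (a new reading comes with each control period).
- vision.get_image(name): name is "scene" or "top" or "wrist"; returns the picture (400x640x3 uint8, blue, green, red); there is no depth.
- vision.get_calibration(name): a dict with "K" (3x3 intrinsics, pixels), "rvec" (rotation vector, rad) and "tvec" (3), from world to camera coordinates, as OpenCV has them. Camera axes: x right, y down, z forward; pixel columns grow to the right and rows downward; lengths in mm; the calibration is good to about 2 mm. A picture is of the moment at which its call begins: read the wrist's pose just before it. get_calibration takes no time and is no camera call; for the wrist camera it gives the pose at the moment of the call.
- workorder.job_done(): hands the job in; it is judged then, once.
The state is a dict: "clock": time; "joints": joint angles; "joint_vel": joint speeds; "joint_efforts": joint torques, N m; "position": TCP position; "ee_rot": TCP orientation; "contact_force": force on the tool from outside, world axes, zero at the start; "wrist_torque": the same for the moment, N m; "gripper_width": finger opening in mm; "grasp_force": force on a finger pad.
Only numpy, scipy, OpenCV 4.12 (cv2) and the standard library are available. Lean on these libraries where they do the work, as an engineer would, in place of code of your own. Each camera call takes 0.05 s, during which the arm holds its last target. There are 200 camera calls.

### The job

The two-burner camping stove has been cleaned with its gas hose off, and the knob of its front valve still lies on the worktop. Lift the stove's lid by its handle gently back onto its stop without letting it slam, turn the loose knob to match the bare D-shaped spindle and push it on until it is fully home. Then press it down to the bottom of the valve's spring travel and finish while still holding it pressed there; leave the tin, mill, egg cup and mug standing where they are.

Things in the scene. Friction and masses are not known exactly. Their poses are not given: they have to be found in the camera images.
- stove: Grey suitcase camping stove, fixed, 207 mm deep (x) by 400 mm wide (y), 100 mm high with its lid shut. Origin: centre of the underside; front faces its -x. Under the lid: two burners, a wire pan support (top 83 mm up) and at the right-hand end (-y) a control strip 55 mm up with two valves: the rear one has its knob on, the front one is a bare brass spindle at x -48, y -149 mm.
- lid_hinge (a point): Middle of the lid's hinge axis at the stove's back edge, 58 mm above the worktop; axes as the stove's, the hinge axis is y. Does not move with the lid.
- lid_handle (a point): Middle of the lid's handle: straight steel bar, 12 mm thick, 80 mm long, parallel to the hinge axis, 40 mm in front of the lid's front wall (34 mm clear behind the bar). Shut: 247 mm in front of the hinge axis and 30 mm above it (88 mm above the worktop). Moves and turns with the lid; being round, the bar can turn between the fingers.
- lid (a joint): Lid angle in rad: 0 shut (as at the start), 1.62 open on its stop just past upright, where it stays (handle then about 303 mm above the worktop). The lid weighs about 0.55 kg; slight hinge friction holds it only near upright, otherwise it falls shut.
- knob: Loose black knob, upright on the worktop right of the stove, 32 mm high, 60 g: round skirt 44 mm across, 15 mm high; on it a grip bar 14 mm thick (y), 40 mm long (x), up to the top. Origin: centre of the underside, z up. White pointer line at the bar's -x end. Below, a D socket 14 mm across, 12 mm deep; its flat is on the -x side (under the pointer), 2.5 mm from the axis.
- spindle_top (a point): Top end of the bare spindle, on its axis, 75 mm above the worktop unpressed. Brass D-shaft, 13 mm across, 20 mm tall, its flat on its own -x side 2 mm from the axis. The knob fits when its x axis points the same way as this point's; home, its underside is 12 mm below this point. The spindle stands up to 0.5 rad either way from the stove's x axis and turns stiffly (0.03 N m).
- spindle_press (a joint): How far the spindle is pressed down against its spring, m: 0 at rest, 0.005 at the bottom; the spring takes 5 N to start and 12 N at the bottom. The home knob clears the strip by 3 mm at the bottom.
- tin: Low food tin, 75 mm diameter, 58 mm high, right of the stove at the back; bystander. Origin: centre of its underside.
- mill: Small salt mill with a grey cap, 44 mm diameter, 90 mm high, near the robot; bystander. Origin: centre of its underside.
- egg_cup: Wooden egg cup, 50 mm diameter, 58 mm high, in front of the stove; bystander. Origin: centre of its underside.
- mug: White mug with dots, 91 mm high, at the stove's left front; bystander. Origin: centre of its underside.

How it is judged:
By the outcome, as a careful person would: the job done as asked, in the order asked, and still so for the second after the job is handed in, while the arm keeps its last pose, push and grip.
It also fails if it takes over 61 s, if anything falls off the work surface, if the arm or the gripper's body presses on something with over 40 N, if the wrist force passes 120 N, or if a joint passes its speed limit or range.

## Working session

There is one attempt and no reset: what is moved stays moved. The work goes in short steps, Python scripts to look and compute and a tool call to move; the robot and the scene stay as the last step left them, time stands still between calls to the robot, and variables do not carry over. Pictures are saved under pics/ and viewed, at most 10 in all, crops included, and the job is handed in when it is done.

```bash
ls; mkdir -p pics; python3 - <<'E'
from bench import arm, vision, probe_bus, workorder
import cv2
for n in("scene","top"):
    cv2.imwrite(f"pics/{n}0.png",vision.get_image(n))
    print(n,vision.get_calibration(n))
print(probe_bus.read_state())
E
```

```text
bench.py
pics
scene {'K': array([[416.77597202,   0.        , 318.74961463],
       [  0.        , 416.77597202, 203.92135499],
       [  0.        ,   0.        ,   1.        ]]), 'rvec': array([ 2.11922246, -0.80710153,  0.37084054]), 'tvec': array([-416.835319  ,  252.75145045, 1010.19007382])}
top {'K': array([[471.55711108,   0.        , 319.14864139],
       [  0.        , 471.55711108, 197.92798513],
       [  0.        ,   0.        ,   1.        ]]), 'rvec': array([ 2.16275799, -1.67704441,  0.41173482]), 'tvec': array([-175.77626791,  471.39588839, 1440.12178622])}
{'clock': 0.1, 'joints': array([ 1.53360463e+00,  3.85495149e-01,  6.74795621e-03, -4.33612885e-04,
       -1.19399085e+00, -2.58592746e-01]), 'joint_vel': array([ 0.00116397, -0.00231478,  0.0022462 ,  0.00331352,  0.00080279,
       -0.0010851 ]), 'joint_efforts': array([-1.95497073e-04, -3.93318415e+01,  1.88929939e+01,  4.19788465e+00,
       -2.53616679e-03,  3.14061502e-06]), 'position': array([182.02562986, 597.39319142, 247.31610104]), 'ee_rot': array([ 9.89071591e-01, -1.47432716e-01, -9.30302409e-05,  9.87177463e-04]), 'contact_force': array([ 0.50942751,  0.03360498, -0.33209919]), 'wrist_torque': array([-0.03636676, -0.01649278,  0.03434605]), 'grasp_force': 0.0, 'gripper_width': 85.85842002941165}
```

View pics/scene0.png

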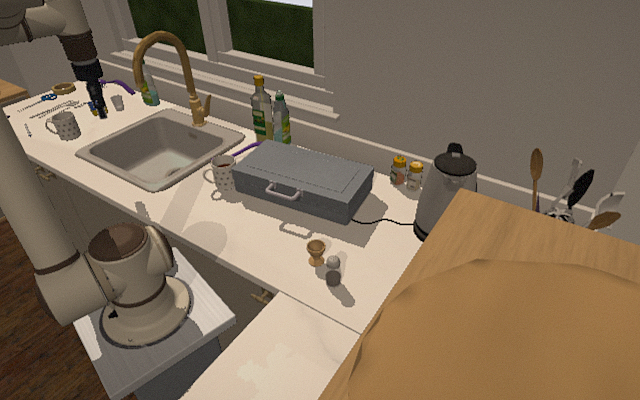

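View pics/top0.png

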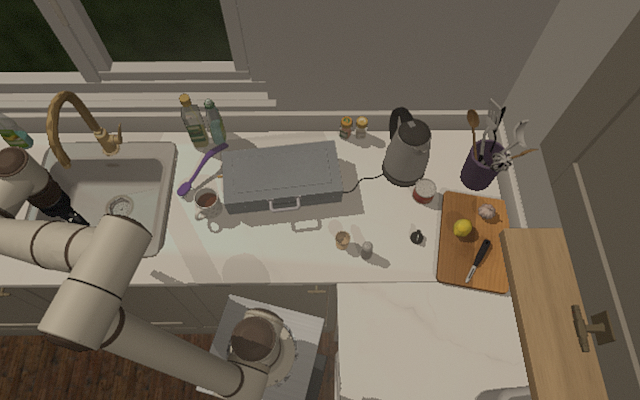

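The scene view shows the shut stove with its handle at about (282,193). In the top view the handle is at (285,203), the knob (417,237), mill (367,250), egg cup (342,240), tin (423,190) and mug (206,200). Next I'll measure these from enlarged crops.

```bash
cat > h.py <<'E'
import numpy as np, cv2
from scipy.spatial.transform import Rotation as R
from bench import arm, vision, probe_bus, workorder
def cast(cal,px,z):
    Rm=cv2.Rodrigues(cal["rvec"])[0]; o=-Rm.T@np.array(cal["tvec"])
    p=cv2.undistortPoints(np.float32(px).reshape(-1,1,2),cal["K"],None).reshape(-1,2)
    d=np.c_[p,np.ones(len(p))]@Rm
    return o+d*((z-o[2])/d[:,2])[:,None]
def proj(cal,P):
    return cv2.projectPoints(np.float32(P).reshape(-1,1,3),cal["rvec"],np.float32(cal["tvec"]),cal["K"],None)[0].reshape(-1,2)
def tool(p,q=None):
    "shift in tool axes from measured pose to world point p"
    s=probe_bus.read_state(); r=R.from_quat(s["ee_rot"]); return r.inv().apply(np.array(p)-s["position"])
E
python3 - <<'E'
from h import *
im=cv2.imread("pics/top0.png")
a=cv2.resize(im[130:220,215:355],None,fx=5.7,fy=5.7,interpolation=cv2.INTER_CUBIC)
b=cv2.resize(im[170:270,330:450],None,fx=5,fy=5,interpolation=cv2.INTER_CUBIC)
cv2.imwrite("pics/a.png",a[:513]);cv2.imwrite("pics/b.png",b)
c=vision.get_calibration("top")
print(cast(c,[[285,203]],94),cast(c,[[417,237],[367,250],[342,240],[423,190],[206,200]],30))
g=cv2.cvtColor(im,cv2.COLOR_BGR2GRAY)
E
```

```text
[[464.05956144  55.12657607  94.        ]] [[ 481.96417946 -397.17517781   30.        ]
 [ 394.45599462 -243.90994818   30.        ]
 [ 408.52497413 -155.6129347    30.        ]
 [ 665.26276087 -389.7713243    30.        ]
 [ 436.45908884  338.16386482   30.        ]]
```

View pics/a.png

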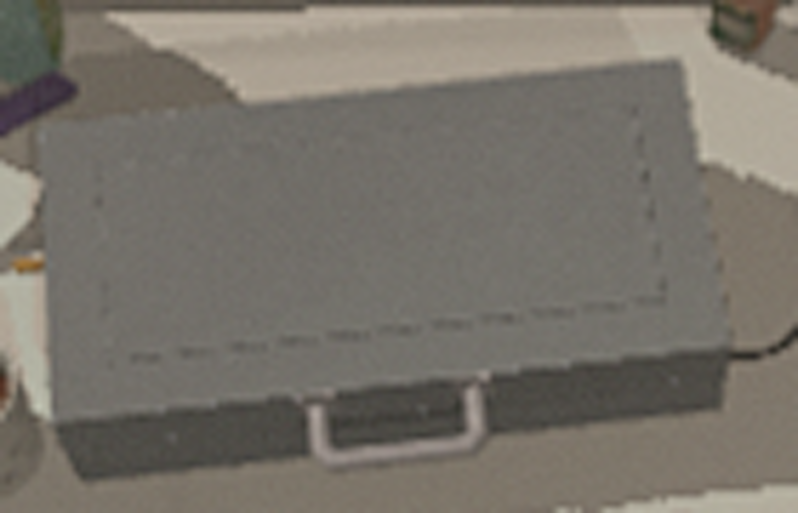

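View pics/b.png

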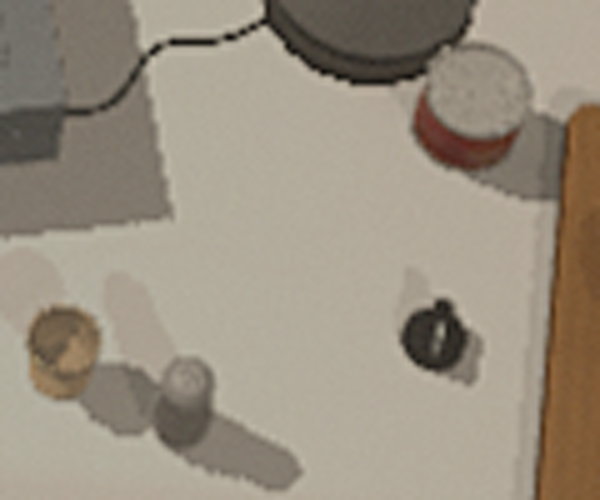

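Crop a shows the lid's top corners at (42,125), (683,60), (733,350), (55,420) and the handle bar from (325,462) to (478,440). Crop b shows the knob at about (434,338), with its bar end at (443,307).

```bash
python3 - <<'E'
from h import *
c=vision.get_calibration("top")
f=lambda p,o,s:(np.array(p)+.5)/s-.5+o
C=cast(c,f([[42,125],[683,60],[733,350],[55,420]],[215,130],5.7),100)
print(C.round(1)); 
for i in range(4):
    d=C[(i+1)%4]-C[i]; print(np.linalg.norm(d).round(1),np.degrees(np.arctan2(d[1],d[0])).round(2))
H=cast(c,f([[325,460],[402,450],[478,440]],[215,130],5.7),91); print(H.round(1))
print("knob",cast(c,f([[434,338]],[330,170],5),10), cast(c,f([[443,303],[438,335]],[330,170],5),32))
s=probe_bus.read_state();print(R.from_quat(s["ee_rot"]).as_matrix().round(3))
E
```

```text
[[ 600.3  324.9  100. ]
 [ 745.9  -46.1  100. ]
 [ 553.5 -122.7  100. ]
 [ 410.   248.5  100. ]]
398.5 -68.57
207.1 -158.3
397.9 111.13
205.1 21.88
[[428.5  91.1  91. ]
 [445.8  49.6  91. ]
 [463.1   8.5  91. ]]
knob [[ 489.93243593 -397.64299511   10.        ]] [[ 506.6770545  -397.00467278   32.        ]
 [ 482.64951069 -397.36648913   32.        ]]
[[ 0.957 -0.292 -0.   ]
 [-0.292 -0.957 -0.002]
 [ 0.     0.002 -1.   ]]
```

Units first: shifts go in shares of 100 cm and turns go in shares of 2 pi rad. So 448 mm / 1000 = 0.448, 411 mm / 1000 = 0.411, 0.9 rad / 6.2832 = 0.1432.

Request:
jog_arm([
  [[0.411, 0.448, 0.027], [0, 0, 0.1432]],
  [[0.411, 0.448, 0.027], [0, 0, 0.1432]],
  [[0.411, 0.448, 0.027], [0, 0, 0.1432]],
  [[0.411, 0.448, 0.027], [0, 0, 0.1432]],
  [[0.411, 0.448, 0.027], [0, 0, 0.1432]],
  [[0.411, 0.448, 0.027], [0, 0, 0.1432]],
  [[0.411, 0.448, 0.027], [0, 0, 0.1432]],
  [[0.411, 0.448, 0.027], [0, 0, 0.1432]],
  [[0.411, 0.448, 0.027], [0, 0, 0.1432]],
  [[0.411, 0.448, 0.027], [0, 0, 0.1432]],
], jaw=40)

```text
clock: 1.1
position: [398.0, 145.3, 226.1]
ee_rot: [0.827, -0.563, -0.0, -0.0]
contact_force: [1.2, 1.6, 0.2]
gripper_width: 40.1
grasp_force: 0.0
```

```bash
python3 -c "
from h import *
print(tool([444.5,49,220]).round(1),probe_bus.read_state()['joints'].round(3),R.from_quat(probe_bus.read_state()['ee_rot']).as_matrix().round(3))"
```

```text
[106.7  -7.9   6.1] [ 0.737  0.055 -0.487 -0.    -1.028 -0.361] [[ 0.367 -0.93   0.   ]
 [-0.93  -0.367  0.   ]
 [-0.    -0.    -1.   ]]
```

Request:
jog_arm([
  [[0, 0, 0], [0, 0, 0]],
  [[0, 0, 0], [0, 0, 0]],
])

```text
clock: 1.3
position: [398.1, 146.1, 225.9]
ee_rot: [0.826, -0.564, -0.0, 0.0]
contact_force: [0.9, -0.1, -0.9]
gripper_width: 40.1
grasp_force: 0.0
```

```bash
python3 - <<'E'
from h import *
print(tool([444.5,49,220]).round(1))
im=vision.get_image("top");cv2.imwrite("pics/top1.png",im)
E
```

```text
[107.3  -8.    5.9]
```

To row units: 107 mm / 1000 = 0.107, -8 mm / 1000 = -0.008.

Request:
jog_arm([
  [[0.107, -0.008, 0.006], [0, 0, 0]],
  [[0.107, -0.008, 0.006], [0, 0, 0]],
  [[0.107, -0.008, 0.006], [0, 0, 0]],
  [[0.107, -0.008, 0.006], [0, 0, 0]],
])

```text
clock: 1.75
position: [444.7, 51.0, 219.8]
ee_rot: [0.826, -0.563, -0.0, 0.0]
contact_force: [0.8, -0.3, -0.4]
gripper_width: 39.8
grasp_force: 0.0
```

```bash
python3 - <<'E'
from h import *
print(tool([444.5,49,88]).round(1),R.from_quat(probe_bus.read_state()['ee_rot']).as_matrix().round(3))
c=vision.get_calibration("wrist");im=vision.get_image("wrist")
for p in proj(c,[[443.8,48.8,94],[443.8-.365*40,48.8+37,94],[443.8+.365*40,48.8-37,94]]): cv2.circle(im,tuple(int(x) for x in p),3,(0,0,255),1);print(p)
cv2.imwrite("pics/w1.png",im)
E
```

```text
[  1.8   0.8 131.8] [[ 0.366 -0.931 -0.001]
 [-0.931 -0.366 -0.   ]
 [-0.     0.001 -1.   ]]
[318.69156 195.8238 ]
[318.80142 245.5457 ]
[318.57254 141.98732]
```

View pics/w1.png

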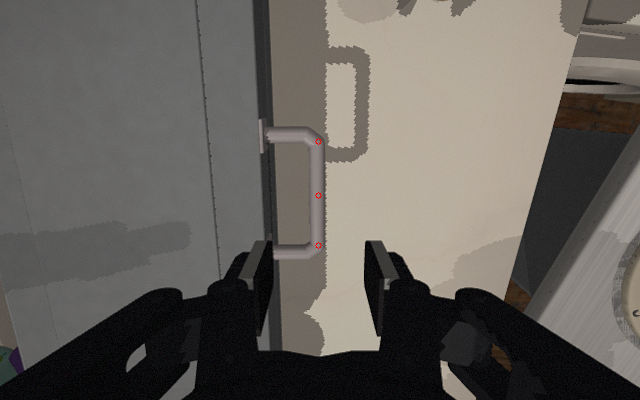

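The bar appears at column ~317, rows 135–250, matching my prediction to about 1 mm. I'll go down and grip it.

To row units: 134 mm / 1000 = 0.134, 125 mm / 1000 = 0.125.

Request:
jog_arm([
  [[0.002, 0.001, 0.04], [0, 0, 0]],
  [[0.002, 0.001, 0.08], [0, 0, 0]],
  [[0.002, 0.001, 0.11], [0, 0, 0]],
  [[0.002, 0.001, 0.125], [0, 0, 0]],
  [[0.002, 0.001, 0.134], [0, 0, 0]],
  [[0.002, 0.001, 0.134], [0, 0, 0]],
], jaw=30)

```text
clock: 2.4
position: [443.7, 49.7, 85.5]
ee_rot: [0.827, -0.562, -0.0, 0.001]
contact_force: [0.8, -0.4, 0.6]
gripper_width: 29.7
grasp_force: 0.0
```

Request:
jog_arm([
  [[0, 0, 0], [0, 0, 0]],
  [[0, 0, 0], [0, 0, 0]],
  [[0, 0, 0], [0, 0, 0]],
  [[0, 0, 0], [0, 0, 0]],
  [[0, 0, 0], [0, 0, 0]],
], jaw=0)

```text
clock: 2.9
position: [446.3, 50.0, 87.3]
ee_rot: [0.827, -0.563, 0.001, -0.003]
contact_force: [2.4, 7.0, -2.0]
gripper_width: 9.7
grasp_force: 58.4
```

```bash
python3 - <<'E'
import numpy as np
f=lambda t:np.array([-(247-247*np.cos(t)+30*np.sin(t)),-(247*np.sin(t)+30*np.cos(t)-30)])
k=[0,.4,.8,1.2,1.5,1.62]
for a,b in zip(k,k[1:]):
    print(b,'; '.join('0 %.0f %.0f'%tuple(f(t)-f(a)) for t in np.linspace(a,b,11)[1:]))
E
```

```text
0.4 0 -1 -10; 0 -3 -20; 0 -5 -29; 0 -8 -39; 0 -11 -48; 0 -14 -58; 0 -18 -67; 0 -22 -76; 0 -26 -85; 0 -31 -94
0.8 0 -5 -9; 0 -11 -17; 0 -16 -25; 0 -22 -33; 0 -29 -40; 0 -36 -48; 0 -43 -55; 0 -50 -62; 0 -57 -68; 0 -65 -74
1.2 0 -8 -6; 0 -16 -11; 0 -25 -17; 0 -33 -21; 0 -42 -26; 0 -51 -30; 0 -61 -34; 0 -70 -37; 0 -79 -40; 0 -89 -43
1.5 0 -7 -2; 0 -15 -3; 0 -22 -5; 0 -29 -6; 0 -37 -6; 0 -44 -7; 0 -52 -8; 0 -59 -8; 0 -67 -8; 0 -74 -7
1.62 0 -3 0; 0 -6 0; 0 -9 1; 0 -12 1; 0 -15 1; 0 -18 2; 0 -21 2; 0 -24 2; 0 -27 3; 0 -30 3
```

To row units: -94 mm / 1000 = -0.094, -85 mm / 1000 = -0.085.

Request:
jog_arm([
  [[0, -0.001, -0.01], [0, 0, 0]],
  [[0, -0.003, -0.02], [0, 0, 0]],
  [[0, -0.005, -0.029], [0, 0, 0]],
  [[0, -0.008, -0.039], [0, 0, 0]],
  [[0, -0.011, -0.048], [0, 0, 0]],
  [[0, -0.014, -0.058], [0, 0, 0]],
  [[0, -0.018, -0.067], [0, 0, 0]],
  [[0, -0.022, -0.076], [0, 0, 0]],
  [[0, -0.026, -0.085], [0, 0, 0]],
  [[0, -0.031, -0.094], [0, 0, 0]],
])

```text
clock: 3.9
position: [473.8, 61.0, 180.3]
ee_rot: [0.826, -0.563, 0.0, -0.002]
contact_force: [4.3, 5.0, -6.8]
gripper_width: 9.7
grasp_force: 58.3
```

```bash
python3 -c "
from h import *
s=probe_bus.read_state();print(s['joints'].round(3),(s['position']-[673.8,139,58]).round(1))"
```

```text
[ 0.468  0.2   -0.443 -0.002 -0.925 -0.092] [-200.   -78.   122.3]
```

To row units: -74 mm / 1000 = -0.074, -68 mm / 1000 = -0.068.

Request:
jog_arm([
  [[0, -0.005, -0.009], [0, 0, 0]],
  [[0, -0.011, -0.017], [0, 0, 0]],
  [[0, -0.016, -0.025], [0, 0, 0]],
  [[0, -0.022, -0.033], [0, 0, 0]],
  [[0, -0.029, -0.04], [0, 0, 0]],
  [[0, -0.036, -0.048], [0, 0, 0]],
  [[0, -0.043, -0.055], [0, 0, 0]],
  [[0, -0.05, -0.062], [0, 0, 0]],
  [[0, -0.057, -0.068], [0, 0, 0]],
  [[0, -0.065, -0.074], [0, 0, 0]],
])

```text
clock: 4.9
position: [529.5, 83.2, 253.7]
ee_rot: [0.826, -0.563, -0.004, 0.003]
contact_force: [-9.7, 5.1, 3.8]
gripper_width: 10.1
grasp_force: 58.6
```

Request:
jog_arm([
  [[0, -0.008, -0.006], [0, 0, 0]],
  [[0, -0.016, -0.011], [0, 0, 0]],
  [[0, -0.025, -0.017], [0, 0, 0]],
  [[0, -0.033, -0.021], [0, 0, 0]],
  [[0, -0.042, -0.026], [0, 0, 0]],
  [[0, -0.051, -0.03], [0, 0, 0]],
  [[0, -0.061, -0.034], [0, 0, 0]],
  [[0, -0.07, -0.037], [0, 0, 0]],
  [[0, -0.079, -0.04], [0, 0, 0]],
  [[0, -0.089, -0.043], [0, 0, 0]],
])

```text
clock: 5.9
position: [614.6, 116.7, 300.7]
ee_rot: [0.827, -0.562, -0.001, -0.0]
contact_force: [-5.7, 4.6, 8.4]
gripper_width: 10.1
grasp_force: 61.6
```

```bash
python3 -c "
from h import *
s=probe_bus.read_state();print(s['joints'].round(3))"
```

```text
[ 4.450e-01  3.570e-01  9.800e-02 -1.000e-03 -1.312e+00 -6.900e-02]
```

To row units: -74 mm / 1000 = -0.074, -67 mm / 1000 = -0.067.

Request:
jog_arm([
  [[0, -0.007, -0.002], [0, 0, 0]],
  [[0, -0.015, -0.003], [0, 0, 0]],
  [[0, -0.022, -0.005], [0, 0, 0]],
  [[0, -0.029, -0.006], [0, 0, 0]],
  [[0, -0.037, -0.006], [0, 0, 0]],
  [[0, -0.044, -0.007], [0, 0, 0]],
  [[0, -0.052, -0.008], [0, 0, 0]],
  [[0, -0.059, -0.008], [0, 0, 0]],
  [[0, -0.067, -0.008], [0, 0, 0]],
  [[0, -0.074, -0.007], [0, 0, 0]],
])

```text
clock: 6.9
position: [685.0, 144.7, 307.8]
ee_rot: [0.827, -0.562, 0.001, -0.002]
contact_force: [-3.6, 6.3, 9.3]
gripper_width: 9.7
grasp_force: 64.3
```

Request:
jog_arm([
  [[0, -0.003, 0], [0, 0, 0]],
  [[0, -0.006, 0], [0, 0, 0]],
  [[0, -0.009, 0.001], [0, 0, 0]],
  [[0, -0.012, 0.001], [0, 0, 0]],
  [[0, -0.015, 0.001], [0, 0, 0]],
  [[0, -0.018, 0.002], [0, 0, 0]],
  [[0, -0.021, 0.002], [0, 0, 0]],
  [[0, -0.024, 0.002], [0, 0, 0]],
  [[0, -0.027, 0.003], [0, 0, 0]],
  [[0, -0.03, 0.003], [0, 0, 0]],
])

```text
clock: 7.9
position: [712.4, 155.8, 304.3]
ee_rot: [0.827, -0.562, 0.0, -0.001]
contact_force: [-3.4, 5.1, 5.8]
gripper_width: 9.7
grasp_force: 64.8
```

```bash
python3 -c "
from h import *
s=probe_bus.read_state();print(s['joints'].round(3))"
```

```text
[ 4.36e-01  5.46e-01  4.07e-01 -1.00e-03 -1.43e+00 -5.90e-02]
```

To row units: -4 mm / 1000 = -0.004, -3 mm / 1000 = -0.003.

Request:
jog_arm([
  [[0, -0.001, 0], [0, 0, 0]],
  [[0, -0.002, 0], [0, 0, 0]],
  [[0, -0.003, 0], [0, 0, 0]],
  [[0, -0.004, 0], [0, 0, 0]],
  [[0, -0.004, 0], [0, 0, 0]],
])

```text
clock: 8.4
position: [714.9, 156.8, 303.9]
ee_rot: [0.827, -0.562, -0.001, 0.0]
contact_force: [-5.3, 4.4, 6.3]
gripper_width: 9.6
grasp_force: 64.8
```

To row units: -4 mm / 1000 = -0.004, -3 mm / 1000 = -0.003.

Request:
jog_arm([
  [[0, -0.001, 0], [0, 0, 0]],
  [[0, -0.002, 0], [0, 0, 0]],
  [[0, -0.003, 0], [0, 0, 0]],
  [[0, -0.004, 0], [0, 0, 0]],
  [[0, -0.004, 0], [0, 0, 0]],
])

```text
clock: 8.9
position: [715.1, 156.8, 303.9]
ee_rot: [0.827, -0.562, -0.004, 0.004]
contact_force: [-15.1, 1.7, 8.8]
gripper_width: 9.6
grasp_force: 65.1
```

The force rises and the motion halts, so the lid is on its stop. I'll ease off, release and rise.

To row units: 3 mm / 1000 = 0.003.

Request:
jog_arm([
  [[0, 0.003, 0], [0, 0, 0]],
  [[0, 0.003, 0], [0, 0, 0]],
])

```text
clock: 9.1
position: [715.0, 156.8, 303.9]
ee_rot: [0.827, -0.562, -0.002, 0.001]
contact_force: [-7.0, 4.2, 7.7]
gripper_width: 9.3
grasp_force: 64.9
```

Request:
jog_arm([
  [[0, 0, 0], [0, 0, 0]],
  [[0, 0, 0], [0, 0, 0]],
  [[0, 0, 0], [0, 0, 0]],
], jaw=34)

```text
clock: 9.4
position: [717.8, 155.6, 301.0]
ee_rot: [0.826, -0.563, -0.0, 0.0]
contact_force: [0.3, 1.1, -0.1]
gripper_width: 34.5
grasp_force: 0.0
```

Request:
jog_arm([
  [[0, 0, -0.015], [0, 0, 0]],
  [[0, 0, -0.03], [0, 0, 0]],
  [[0, 0, -0.055], [0, 0, 0]],
  [[0, 0, -0.07], [0, 0, 0]],
  [[0.1, 0.07, -0.05], [0, 0, 0]],
  [[0.2, 0.15, 0.05], [0, 0, 0]],
  [[0.2, 0.15, 0.05], [0, 0, 0]],
  [[0.2, 0.15, 0.05], [0, 0, 0]],
  [[0.2, 0.15, 0.05], [0, 0, 0]],
  [[0.2, 0.15, 0.05], [0, 0, 0]],
])

```text
clock: 10.4
position: [649.4, -88.1, 248.8]
ee_rot: [0.826, -0.564, -0.002, 0.001]
contact_force: [1.4, -0.6, -1.3]
gripper_width: 34.0
grasp_force: 0.0
```

```bash
python3 - <<'E'
from h import *
s=probe_bus.read_state();print(s['joints'].round(3))
c=vision.get_calibration("wrist");im=vision.get_image("wrist")
print(proj(c,[[587.1,-55,75]]))
cv2.imwrite("pics/w2.png",im)
cv2.imwrite("pics/top2.png",vision.get_image("top"))
cv2.imwrite("pics/c2.png",np.vstack([im,]) )
E
```

```text
[ 0.111  0.438  0.093 -0.    -1.23   0.261]
[[366.22992 240.67072]]
```

View pics/w2.png

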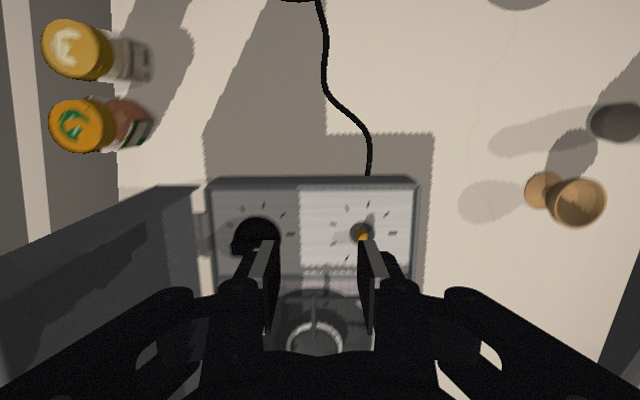

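The lid stands open. The bare spindle is at about (362,237) in the wrist view, half hidden by a finger, so I'll move closer for its angle.

To row units: 55 mm / 1000 = 0.055, -54 mm / 1000 = -0.054.

Request:
jog_arm([
  [[-0.054, 0.047, 0.055], [0, 0, 0]],
  [[-0.054, 0.047, 0.055], [0, 0, 0]],
  [[-0.054, 0.047, 0.055], [0, 0, 0]],
  [[-0.054, 0.047, 0.055], [0, 0, 0]],
], jaw=60)

```text
clock: 10.9
position: [588.2, -51.3, 196.5]
ee_rot: [0.827, -0.562, 0.0, 0.0]
contact_force: [0.6, 0.5, 0.4]
gripper_width: 60.0
grasp_force: 0.0
```

```bash
python3 - <<'E'
from h import *
c=vision.get_calibration("wrist");im=vision.get_image("wrist")
p=proj(c,[[587.1,-55,75]])[0];print(p)
np.savez("cal3.npz",**c);cv2.imwrite("pics/w3.png",im)
x,y=p.astype(int)
cr=cv2.resize(im[y-50:y+50,x-60:x+60],None,fx=6,fy=6,interpolation=cv2.INTER_CUBIC);print(x-60,y-50)
cv2.imwrite("pics/w3c.png",cr)
E
```

```text
[319.8475 195.7776]
259 145
```

View pics/w3c.png

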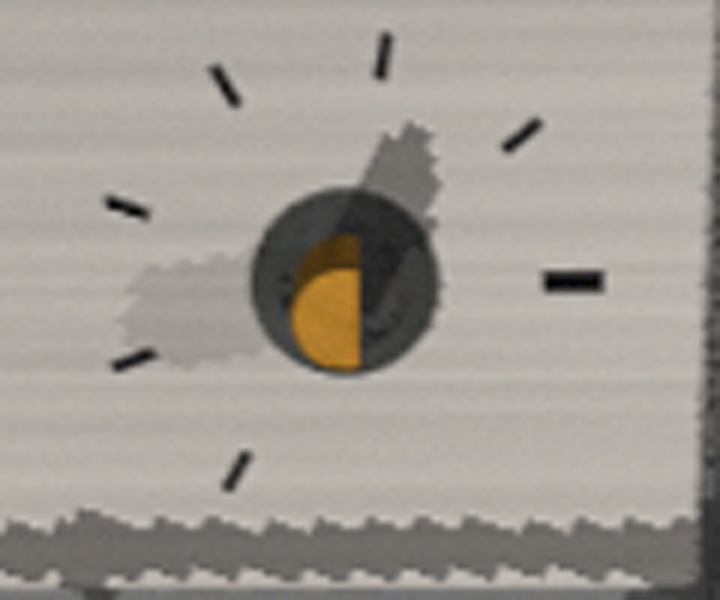

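The bright brass D top face spans (291–360, 268–370) in the crop, with its flat on the right and nearly vertical. I'll fit it precisely.

```bash
python3 - <<'E'
from h import *
c=dict(np.load("cal3.npz"));im=cv2.imread("pics/w3.png")
up=cv2.resize(im[145:245,259:379],None,fx=6,fy=6,interpolation=cv2.INTER_CUBIC)
h=cv2.cvtColor(up,cv2.COLOR_BGR2HSV)
m=cv2.inRange(h,(10,100,140),(30,255,255))
k=max(cv2.findContours(m,0,1)[0],key=cv2.contourArea)[:,0,:].astype(float)
print(k.min(0),k.max(0))
w=cast(c,(k+.5)/6-.5+[259,145],75)[:,:2]
ys=np.median(k[:,0][k[:,0]>k[:,0].max()-4])
fl=w[(k[:,0]>k[:,0].max()-4)&(k[:,1]>k[:,1].min()+12)&(k[:,1]<k[:,1].max()-12)]
ar=w[k[:,0]<k[:,0].max()-12]
vx,vy,x0,y0=cv2.fitLine(np.float32(fl),2,0,.01,.01).ravel()
A=np.c_[2*ar,np.ones(len(ar))];s=np.linalg.lstsq(A,(ar**2).sum(1),rcond=None)[0]
r=np.sqrt(s[2]+s[0]**2+s[1]**2)
n=np.array([-vy,vx]); 
d=s[:2]-[x0,y0]; n*=np.sign(n@d)
print("centre",s[:2],"r",r,"flatdist",n@d,"x axis yaw",np.arctan2(n[1],n[0]),len(fl))
s=probe_bus.read_state();q=R.from_quat(s['ee_rot']).as_matrix();print(q.round(3),np.arctan2(-q[1,1],-q[0,1]),s['position'])
E
```

```text
[294. 271.] [358. 366.]
centre [589.38103103 -52.495768  ] r 5.989699473806267 flatdist 1.721571590626638 x axis yaw 0.37326282 70
[[ 0.367 -0.93   0.003]
 [-0.93  -0.367 -0.   ]
 [ 0.001 -0.003 -1.   ]] 0.37620356590543785 [589.56612569 -51.44841386 197.42060208]
```

```bash
cat > spin.py <<'E'
from h import *
def spin():
    c=vision.get_calibration("wrist");s=probe_bus.read_state();im=vision.get_image("wrist")
    x,y=proj(c,[[589,-53,75]])[0].astype(int); o=np.array([x-60,y-50])
    up=cv2.resize(im[y-50:y+50,x-60:x+60],None,fx=6,fy=6,interpolation=cv2.INTER_CUBIC)
    m=cv2.inRange(cv2.cvtColor(up,cv2.COLOR_BGR2HSV),(10,100,140),(30,255,255))
    k=max(cv2.findContours(m,0,1)[0],key=cv2.contourArea)[:,0,:].astype(float)
    w=cast(c,(k+.5)/6-.5+o,75)[:,:2]; X=k[:,0].max(); Y=k[:,1]
    fl=w[(k[:,0]>X-4)&(Y>Y.min()+12)&(Y<Y.max()-12)]; ar=w[k[:,0]<X-12]
    vx,vy,x0,y0=cv2.fitLine(np.float32(fl),2,0,.01,.01).ravel()
    t=np.linalg.lstsq(np.c_[2*ar,np.ones(len(ar))],(ar**2).sum(1),rcond=None)[0]
    n=np.array([-vy,vx]);n*=np.sign(n@(t[:2]-[x0,y0]))
    rel=R.from_quat(s["ee_rot"]).inv().apply(np.r_[t[:2],75]-s["position"])
    print("spindle",t[:2].round(2),"yaw",np.arctan2(n[1],n[0]).round(4),"in tool",rel.round(2),"tcp",s["position"].round(2),s["ee_rot"].round(4))
if __name__=="__main__":
    for i in range(4): spin()
E
```

Request:
jog_arm([
  [[0, 0, 0], [0, 0, 0]],
  [[0, 0, 0], [0, 0, 0]],
])

```text
clock: 11.15
position: [589.5, -51.8, 197.1]
ee_rot: [0.826, -0.563, 0.001, -0.001]
contact_force: [0.7, -0.0, 0.1]
gripper_width: 60.0
grasp_force: 0.0
```

```bash
python3 spin.py
```

```text
spindle [588.95 -52.54] yaw 0.3751 in tool [  0.36   1.09 122.1 ] tcp [589.52 -51.84 197.1 ] [ 8.265e-01 -5.630e-01  1.000e-03 -8.000e-04]
spindle [589.07 -52.55] yaw 0.3844 in tool [  0.48   0.57 121.84] tcp [589.2  -51.92 196.84] [ 8.264e-01 -5.630e-01  7.000e-04 -6.000e-04]
spindle [589.   -52.52] yaw 0.3741 in tool [  0.5    0.29 121.64] tcp [588.93 -51.97 196.64] [ 8.264e-01 -5.631e-01  5.000e-04 -4.000e-04]
spindle [589.05 -52.53] yaw 0.3885 in tool [ 6.2000e-01 -4.0000e-02  1.2143e+02] tcp [588.69 -51.99 196.43] [ 8.264e-01 -5.631e-01  3.000e-04 -3.000e-04]
```

To row units: 283 mm / 1000 = 0.283, 222 mm / 1000 = 0.222.

Request:
jog_arm([
  [[0.283, 0.222, 0.042], [0, 0, 0]],
  [[0.283, 0.222, 0.042], [0, 0, 0]],
  [[0.283, 0.222, 0.042], [0, 0, 0]],
  [[0.283, 0.222, 0.042], [0, 0, 0]],
  [[0.283, 0.222, 0.042], [0, 0, 0]],
  [[0.283, 0.222, 0.042], [0, 0, 0]],
  [[0.283, 0.222, 0.042], [0, 0, 0]],
  [[0.283, 0.222, 0.042], [0, 0, 0]],
  [[0.283, 0.222, 0.042], [0, 0, 0]],
  [[0.283, 0.222, 0.042], [0, 0, 0]],
])

```text
clock: 12.35
position: [485.2, -396.3, 154.1]
ee_rot: [0.826, -0.563, -0.0, -0.0]
contact_force: [-0.2, 0.4, -0.4]
gripper_width: 60.2
grasp_force: 0.0
```

```bash
python3 - <<'E'
from h import *
c=vision.get_calibration("wrist");im=vision.get_image("wrist")
p=proj(c,[[488,-397,15]])[0];print(p,probe_bus.read_state()['joints'].round(2))
np.savez("cal4.npz",**c);cv2.imwrite("pics/w4.png",im)
x,y=p.astype(int);x0,y0=max(0,x-80),max(0,y-75);print(x0,y0)
cv2.imwrite("pics/w4c.png",cv2.resize(im[y0:y0+150,x0:x0+160],None,fx=4,fy=4,interpolation=cv2.INTER_CUBIC))
E
```

```text
[313.75967 191.63737] [-0.43  0.46 -0.12 -0.   -0.99  0.8 ]
233 116
```

View pics/w4c.png

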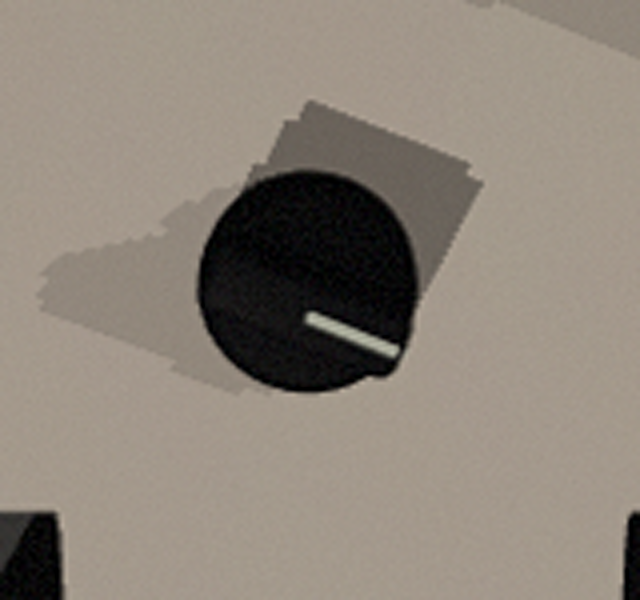

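The knob is in the crop: skirt centre about (308,280), with the white pointer line running from (307,316) to (398,352) toward its -x end.

```bash
cat > knob.py <<'E'
from h import *
def knob(im,c,guess):
    x,y=proj(c,[guess])[0].astype(int); o=np.array([max(0,x-80),max(0,y-75)])
    up=cv2.resize(im[o[1]:o[1]+150,o[0]:o[0]+160],None,fx=4,fy=4,interpolation=cv2.INTER_CUBIC)
    g=cv2.cvtColor(up,cv2.COLOR_BGR2GRAY); W=lambda k,z:cast(c,(np.array(k)+.5)/4-.5+o,z)[:,:2]
    m=cv2.inRange(g,0,60); m=cv2.morphologyEx(m,cv2.MORPH_CLOSE,np.ones((25,25)))
    cs=[k for k in cv2.findContours(m,0,1)[0] if cv2.contourArea(k)>8000 and 150<k[:,0,0].mean()<450]
    k=min(cs,key=lambda k:abs(k[:,0].mean(0)-[310,290]).sum())[:,0,:].astype(float)
    mid=(k[:,1].min()+k[:,1].max())/2
    ar=W(k[k[:,1]<mid],15)
    t=np.linalg.lstsq(np.c_[2*ar,np.ones(len(ar))],(ar**2).sum(1),rcond=None)[0]
    r=np.sqrt(t[2]+t[0]**2+t[1]**2)
    blk=np.zeros_like(g);cv2.fillPoly(blk,[k.astype(np.int32)],255);blk=cv2.erode(blk,np.ones((9,9)))
    py,px=np.nonzero((g>95)&(blk>0)); P=W(np.c_[px,py],32)
    vx,vy,x0,y0=cv2.fitLine(np.float32(P),2,0,.01,.01).ravel(); d=np.array([vx,vy])
    d*=np.sign(d@(t[:2]-P.mean(0)))            # knob +x
    pr=(P-t[:2])@d; off=(P.mean(0)-t[:2])@np.array([-d[1],d[0]])
    print("skirt",t[:2].round(2),"r",r.round(2),"yaw",np.arctan2(d[1],d[0]).round(4),"line along x",pr.min().round(1),pr.max().round(1),"line side offset",off.round(2))
    return t[:2],d
if __name__=="__main__":
    for i in range(3):
        c=vision.get_calibration("wrist");s=probe_bus.read_state();im=vision.get_image("wrist")
        t,d=knob(im,c,[488,-397,15])
        print(s["position"].round(2),R.from_quat(s["ee_rot"]).inv().apply(np.r_[t,15]-s["position"]).round(2))
E
python3 knob.py
```

```text
skirt [ 492.77 -400.74] r 20.93 yaw -0.0227 line along x -19.2 -1.2 line side offset 2.95
[ 485.62 -395.72  154.35] [  7.28  -4.78 139.35]
skirt [ 492.75 -400.72] r 20.96 yaw -0.0188 line along x -19.3 -1.3 line side offset 2.97
[ 485.83 -395.42  154.5 ] [  7.43  -4.42 139.5 ]
skirt [ 492.81 -400.79] r 20.91 yaw -0.0222 line along x -19.3 -1.3 line side offset 3.0
[ 485.92 -395.3   154.57] [  7.59  -4.32 139.58]
```

```bash
python3 - <<'E'
from h import *
c=dict(np.load("cal4.npz"));Rm=cv2.Rodrigues(c["rvec"])[0];print("cam",(-Rm.T@c["tvec"]).round(1))
E
sed -i 's/ar=W(k\[k\[:,1\]<mid\],15)/ar=W(k[k[:,1]<mid],0)/' knob.py; python3 knob.py
```

```text
cam [ 508.3 -458.5  279.8]
skirt [ 491.9  -397.59] r 22.1 yaw -0.0227 line along x -18.3 -0.3 line side offset -0.18
[ 485.91 -395.29  154.57] [  4.28  -4.65 139.57]
skirt [ 491.88 -397.53] r 22.12 yaw -0.0198 line along x -18.4 -0.3 line side offset -0.22
[ 485.88 -395.39  154.57] [  4.14  -4.72 139.58]
skirt [ 491.87 -397.59] r 22.1 yaw -0.0233 line along x -18.1 -0.3 line side offset -0.2
[ 485.79 -395.53  154.55] [  4.09  -4.84 139.55]
```

To row units: 90 mm / 1000 = 0.09, 80 mm / 1000 = 0.08, -1.174 rad / 6.2832 = -0.1868.

```bash
python3 -c "
from h import *
print(tool([491.9,-397.6,60]).round(1))"
```

```text
[ 4.1 -5.  94.5]
```

Request:
jog_arm([
  [[0.004, -0.005, 0.05], [0, 0, -0.0239]],
  [[0.004, -0.005, 0.06], [0, 0, -0.0477]],
  [[0.004, -0.005, 0.07], [0, 0, -0.0716]],
  [[0.004, -0.005, 0.08], [0, 0, -0.0955]],
  [[0.004, -0.005, 0.09], [0, 0, -0.1194]],
  [[0.004, -0.005, 0.09], [0, 0, -0.1432]],
  [[0.004, -0.005, 0.09], [0, 0, -0.1671]],
  [[0.004, -0.005, 0.09], [0, 0, -0.1868]],
  [[0.004, -0.005, 0.09], [0, 0, -0.1868]],
  [[0.004, -0.005, 0.09], [0, 0, -0.1868]],
], jaw=40)

```text
clock: 13.7
position: [491.5, -398.2, 64.3]
ee_rot: [1.0, -0.012, 0.0, 0.0]
contact_force: [0.3, -0.0, 0.6]
gripper_width: 39.9
grasp_force: 0.0
```

```bash
python3 -c "
from h import *
s=probe_bus.read_state();q=R.from_quat(s['ee_rot']).as_matrix();print(tool([491.9,-397.6,34]).round(1),np.arctan2(-q[0,1]*-1,-q[1,1]),s['joints'].round(2))"
```

```text
[ 0.4 -0.6 30.3] -0.023969867627541695 [-0.43  0.57 -0.19 -0.   -0.81  1.97]
```

To row units: 30 mm / 1000 = 0.03, 25 mm / 1000 = 0.025.

Request:
jog_arm([
  [[0.0004, -0.0006, 0.015], [0, 0, 0]],
  [[0.0004, -0.0006, 0.025], [0, 0, 0]],
  [[0.0004, -0.0006, 0.03], [0, 0, 0]],
  [[0.0004, -0.0006, 0.03], [0, 0, 0]],
])

```text
clock: 14.1
position: [491.1, -397.5, 33.1]
ee_rot: [1.0, -0.011, -0.001, -0.0]
contact_force: [-0.4, -0.2, 0.5]
gripper_width: 39.9
grasp_force: 0.0
```

Request:
jog_arm([
  [[0, 0, 0], [0, 0, 0]],
  [[0, 0, 0], [0, 0, 0]],
  [[0, 0, 0], [0, 0, 0]],
  [[0, 0, 0], [0, 0, 0]],
  [[0, 0, 0], [0, 0, 0]],
], jaw=0)

```text
clock: 14.6
position: [492.1, -398.1, 34.9]
ee_rot: [1.0, -0.011, 0.001, 0.0]
contact_force: [-0.6, -0.0, 3.0]
gripper_width: 12.2
grasp_force: 61.6
```

```bash
python3 -c "
from h import *
s=probe_bus.read_state();print(s['position'],s['ee_rot'])"
```

```text
[ 492.13799335 -398.05411999   34.86950603] [ 9.99941322e-01 -1.08082902e-02  6.27754491e-04  3.72511109e-04]
```

To row units: -120 mm / 1000 = -0.12, -80 mm / 1000 = -0.08, 1.05 rad / 6.2832 = 0.1671.

Request:
jog_arm([
  [[0, 0, 0], [0, 0, 0]],
  [[0, 0, 0], [0, 0, 0]],
  [[0, 0, -0.04], [0, 0, 0]],
  [[0, 0, -0.08], [0, 0, 0.0239]],
  [[0, 0, -0.12], [0, 0, 0.0477]],
  [[0, 0, -0.12], [0, 0, 0.0716]],
  [[0, 0, -0.12], [0, 0, 0.0955]],
  [[0, 0, -0.12], [0, 0, 0.1194]],
  [[0, 0, -0.12], [0, 0, 0.1432]],
  [[0, 0, -0.12], [0, 0, 0.1671]],
], jaw=60)

```text
clock: 15.6
position: [491.3, -397.6, 153.7]
ee_rot: [0.858, -0.513, -0.0, -0.0]
contact_force: [0.4, -0.8, 0.2]
gripper_width: 59.9
grasp_force: 0.0
```

Request:
jog_arm([
  [[0, 0, 0], [0, 0, 0.0197]],
  [[0, 0, 0], [0, 0, 0.0197]],
  [[0, 0, 0], [0, 0, 0.0197]],
])

```text
clock: 15.9
position: [491.5, -397.7, 153.8]
ee_rot: [0.827, -0.562, -0.0, 0.0]
contact_force: [-0.4, 0.4, -1.0]
gripper_width: 59.8
grasp_force: 0.0
```

```bash
python3 knob.py
```

```text
skirt [ 491.82 -398.96] r 22.08 yaw -0.0248 line along x -18.2 -0.2 line side offset -0.16
[ 491.49 -397.73  153.82] [1.3300e+00 9.0000e-02 1.3882e+02]
skirt [ 491.78 -398.92] r 22.1 yaw -0.0241 line along x -18.1 -0.1 line side offset -0.19
[ 491.53 -397.74  153.91] [  1.24   0.17 138.91]
skirt [ 491.79 -398.95] r 22.08 yaw -0.0239 line along x -18.0 -0.1 line side offset -0.17
[ 491.56 -397.78  153.96] [  1.21   0.19 138.96]
```

Units first: shifts go in shares of 100 cm and turns go in shares of 2 pi rad. So 130 mm / 1000 = 0.13, 115 mm / 1000 = 0.115.

Request:
jog_arm([
  [[0, -0.001, 0.04], [0, 0, 0]],
  [[0, -0.001, 0.08], [0, 0, 0]],
  [[0, -0.001, 0.115], [0, 0, 0]],
  [[0, -0.001, 0.13], [0, 0, 0]],
  [[0, -0.001, 0.13], [0, 0, 0]],
], jaw=60)

```text
clock: 16.55
position: [491.3, -396.9, 21.9]
ee_rot: [0.827, -0.563, -0.002, 0.0]
contact_force: [-0.4, 0.3, 0.4]
gripper_width: 59.7
grasp_force: 0.0
```

Request:
jog_arm([
  [[0, 0, 0], [0, 0, 0]],
  [[0, 0, 0], [0, 0, 0]],
  [[0, 0, 0], [0, 0, 0]],
  [[0, 0, 0], [0, 0, 0]],
  [[0, 0, 0], [0, 0, 0]],
], jaw=0)

```text
clock: 17.05
position: [494.0, -398.1, 26.4]
ee_rot: [0.827, -0.563, 0.002, -0.0]
contact_force: [-0.5, 0.7, 6.6]
gripper_width: 39.8
grasp_force: 61.3
```

Request:
jog_arm([
  [[0, 0, 0], [0, 0, 0]],
  [[0, 0, 0], [0, 0, 0]],
  [[0, 0, 0], [0, 0, 0]],
  [[0, 0, -0.02], [0, 0, 0]],
  [[0, 0, -0.06], [0, 0, 0]],
  [[0, 0, -0.1], [0, 0, 0]],
  [[0, 0, -0.13], [0, 0, 0]],
  [[0, 0, -0.13], [0, 0, 0]],
  [[0, 0, -0.13], [0, 0, 0]],
], jaw=60)

```text
clock: 17.95
position: [492.5, -397.3, 154.4]
ee_rot: [0.826, -0.563, 0.0, -0.0]
contact_force: [-0.0, 0.1, -0.8]
gripper_width: 60.1
grasp_force: 0.0
```

```bash
python3 knob.py
```

```text
skirt [ 492.49 -398.51] r 22.05 yaw -0.0236 line along x -18.1 -0.3 line side offset -0.15
[ 492.48 -397.28  154.45] [  1.12   0.57 139.45]
skirt [ 492.57 -398.56] r 22.06 yaw -0.0285 line along x -18.1 -0.2 line side offset -0.17
[ 491.89 -396.97  153.17] [  1.96  -0.16 138.17]
skirt [ 492.67 -398.5 ] r 22.13 yaw -0.0271 line along x -18.1 -0.2 line side offset -0.21
[ 491.67 -396.9   152.52] [  2.21  -0.58 137.51]
```

Request:
jog_arm([
  [[0, 0, 0], [0, 0, 0]],
  [[0, 0, 0], [0, 0, 0]],
  [[0, 0, 0], [0, 0, 0]],
  [[0, 0, 0], [0, 0, 0]],
  [[0, 0, 0], [0, 0, 0]],
])

```text
clock: 18.6
position: [492.6, -397.4, 154.0]
ee_rot: [0.827, -0.563, -0.0, 0.0]
contact_force: [-0.5, -0.9, 0.3]
gripper_width: 60.2
grasp_force: 0.0
```

```bash
python3 -c "
from h import *
print(tool([493.1,-397.4,64]).round(1))"
```

```text
[ 0.2 -0.5 90. ]
```

Request:
jog_arm([
  [[0, 0, 0], [0, 0, 0]],
])

```text
clock: 18.7
position: [492.6, -397.5, 154.2]
ee_rot: [0.827, -0.563, 0.0, 0.0]
contact_force: [0.1, 0.9, 0.1]
gripper_width: 60.0
grasp_force: 0.0
```

```bash
python3 -c "
from h import *
print(tool([493.1,-397.4,64]).round(1))"
```

```text
[ 0.1 -0.5 90.2]
```

To row units: 119 mm / 1000 = 0.119, 110 mm / 1000 = 0.11, -1.169 rad / 6.2832 = -0.1861.

Request:
jog_arm([
  [[0, -0.0005, 0.03], [0, 0, -0.0239]],
  [[0, -0.0005, 0.06], [0, 0, -0.0477]],
  [[0, -0.0005, 0.08], [0, 0, -0.0716]],
  [[0, -0.0005, 0.08], [0, 0, -0.0955]],
  [[0, -0.0005, 0.08], [0, 0, -0.1194]],
  [[0, -0.0005, 0.08], [0, 0, -0.1432]],
  [[0, -0.0005, 0.08], [0, 0, -0.1671]],
  [[0, -0.0005, 0.08], [0, 0, -0.1861]],
  [[0, -0.0005, 0.11], [0, 0, -0.1861]],
  [[0, -0.0005, 0.119], [0, 0, -0.1861]],
], jaw=40)

```text
clock: 19.7
position: [491.6, -396.4, 32.9]
ee_rot: [1.0, -0.014, -0.002, -0.001]
contact_force: [-0.3, 0.6, 0.1]
gripper_width: 40.0
grasp_force: 0.0
```

Request:
jog_arm([
  [[0, 0, 0], [0, 0, 0]],
  [[0, 0, 0], [0, 0, 0]],
  [[0, 0, 0], [0, 0, 0]],
  [[0, 0, 0], [0, 0, 0]],
])

```text
clock: 20.1
position: [493.6, -397.6, 36.2]
ee_rot: [1.0, -0.013, 0.001, 0.0]
contact_force: [0.1, 0.1, 0.3]
gripper_width: 40.0
grasp_force: 0.0
```

Request:
jog_arm([
  [[0, 0, 0], [0, 0, 0]],
  [[0, 0, 0], [0, 0, 0]],
  [[0, 0, 0], [0, 0, 0]],
  [[0, 0, 0], [0, 0, 0]],
  [[0, 0, 0], [0, 0, 0]],
  [[0, 0, 0], [0, 0, 0]],
  [[0, 0, 0], [0, 0, 0]],
], jaw=0)

```text
clock: 20.8
position: [493.4, -397.5, 35.8]
ee_rot: [1.0, -0.013, 0.0, 0.0]
contact_force: [-0.5, 0.7, 4.5]
gripper_width: 12.1
grasp_force: 61.4
```

To row units: -349 mm / 1000 = -0.349, -110 mm / 1000 = -0.11, -0.406 rad / 6.2832 = -0.0646.

Request:
jog_arm([
  [[0, 0, -0.04], [0, 0, 0]],
  [[0, 0, -0.09], [0, 0, 0]],
  [[0.02, -0.06, -0.12], [0, 0, -0.0159]],
  [[0.087, -0.349, -0.11], [0, 0, -0.0646]],
  [[0.087, -0.349, -0.11], [0, 0, -0.0646]],
  [[0.087, -0.349, -0.11], [0, 0, -0.0646]],
  [[0.087, -0.349, -0.11], [0, 0, -0.0646]],
  [[0.087, -0.349, -0.11], [0, 0, -0.0646]],
  [[0.087, -0.349, -0.11], [0, 0, -0.0646]],
  [[0.087, -0.349, -0.11], [0, 0, -0.0646]],
])

```text
clock: 21.8
position: [590.0, -46.6, 144.3]
ee_rot: [0.982, 0.191, -0.0, -0.0]
contact_force: [-0.1, -0.7, -1.0]
gripper_width: 12.4
grasp_force: 60.7
```

Request:
jog_arm([
  [[0, 0, 0], [0, 0, 0]],
  [[0, 0, 0], [0, 0, 0]],
  [[0, 0, 0], [0, 0, 0]],
  [[0, 0, 0], [0, 0, 0]],
  [[0, 0, 0], [0, 0, 0]],
  [[0, 0, 0], [0, 0, 0]],
])

```text
clock: 22.4
position: [589.2, -51.5, 145.2]
ee_rot: [0.982, 0.188, 0.0, -0.0]
contact_force: [-0.1, -0.7, -1.6]
gripper_width: 12.1
grasp_force: 60.7
```

```bash
python3 - <<'E'
from h import *
s=probe_bus.read_state();q=R.from_quat(s['ee_rot']).as_matrix();print(tool([589.8,-51.3,114]).round(2),s['position'],np.arctan2(q[1,0],q[0,0]),s['contact_force'])
cv2.imwrite("pics/w5.png",vision.get_image("wrist"))
E
```

```text
[ 0.58  0.04 31.18] [589.24464108 -51.47846307 145.18205667] 0.3780057551566543 [-0.0849663  -0.73409383 -1.62034557]
```

View pics/w5.png

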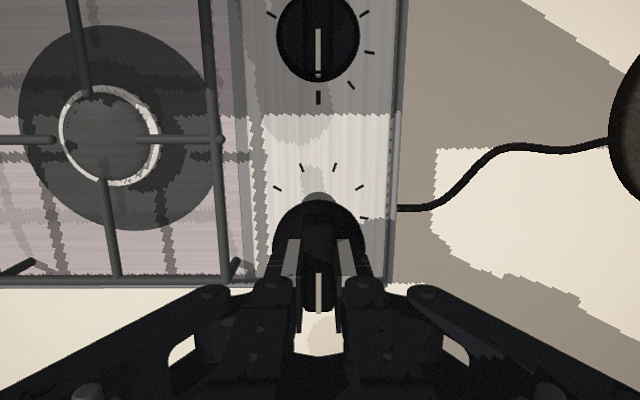

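The view shows the knob held straight, with its skirt at about (317,240), over the front valve's dial. I'll lower it and feel for contact.

To row units: 39 mm / 1000 = 0.039, 37 mm / 1000 = 0.037.

Request:
jog_arm([
  [[0.0006, 0, 0.015], [0, 0, 0]],
  [[0.0006, 0, 0.025], [0, 0, 0]],
  [[0.0006, 0, 0.031], [0, 0, 0]],
  [[0.0006, 0, 0.031], [0, 0, 0]],
  [[0.0006, 0, 0.031], [0, 0, 0]],
  [[0.0006, 0, 0.033], [0, 0, 0]],
  [[0.0006, 0, 0.035], [0, 0, 0]],
  [[0.0006, 0, 0.037], [0, 0, 0]],
  [[0.0006, 0, 0.039], [0, 0, 0]],
  [[0.0006, 0, 0.039], [0, 0, 0]],
])

```text
clock: 23.45
position: [589.7, -50.7, 105.7]
ee_rot: [0.982, 0.188, -0.0, 0.0]
contact_force: [-0.4, -0.1, 0.0]
gripper_width: 12.2
grasp_force: 60.7
```

To row units: 7 mm / 1000 = 0.007, 6 mm / 1000 = 0.006.

Request:
jog_arm([
  [[0, 0, 0.001], [0, 0, 0]],
  [[0, 0, 0.002], [0, 0, 0]],
  [[0, 0, 0.003], [0, 0, 0]],
  [[0, 0, 0.004], [0, 0, 0]],
  [[0, 0, 0.005], [0, 0, 0]],
  [[0, 0, 0.006], [0, 0, 0]],
  [[0, 0, 0.007], [0, 0, 0]],
  [[0, 0, 0.007], [0, 0, 0]],
])

```text
clock: 24.25
position: [589.7, -50.6, 98.9]
ee_rot: [0.982, 0.188, -0.0, 0.0]
contact_force: [-0.3, -2.0, 0.7]
gripper_width: 12.2
grasp_force: 60.8
```

To row units: 3 mm / 1000 = 0.003, 2 mm / 1000 = 0.002.

Request:
jog_arm([
  [[0, 0, 0.001], [0, 0, 0]],
  [[0, 0, 0.002], [0, 0, 0]],
  [[0, 0, 0.003], [0, 0, 0]],
  [[0, 0, 0.003], [0, 0, 0]],
])

```text
clock: 24.65
position: [589.8, -50.6, 96.8]
ee_rot: [0.982, 0.189, -0.0, 0.0]
contact_force: [-4.3, -2.0, 5.1]
gripper_width: 12.3
grasp_force: 61.5
```

Request:
jog_arm([
  [[0, 0, 0.001], [0, 0, 0]],
  [[0, 0, 0.002], [0, 0, 0]],
  [[0, 0, 0.002], [0, 0, 0]],
  [[0, 0, 0.002], [0, 0, 0]],
])

```text
clock: 25.05
position: [589.8, -50.6, 95.3]
ee_rot: [0.982, 0.189, -0.0, 0.0]
contact_force: [-5.0, -2.0, 7.4]
gripper_width: 12.3
grasp_force: 61.8
```

To row units: 3 mm / 1000 = 0.003, 2 mm / 1000 = 0.002.

Request:
jog_arm([
  [[-0.0005, 0, 0.001], [0, 0, 0]],
  [[-0.0005, 0, 0.002], [0, 0, 0]],
  [[-0.0005, 0, 0.003], [0, 0, 0]],
  [[-0.0005, 0, 0.003], [0, 0, 0]],
  [[-0.0005, 0, 0.003], [0, 0, 0]],
])

```text
clock: 25.55
position: [589.8, -50.7, 93.6]
ee_rot: [0.982, 0.189, 0.001, 0.0]
contact_force: [-6.4, -0.7, 12.9]
gripper_width: 12.2
grasp_force: 62.6
```

Request:
jog_arm([
  [[0, 0, 0.001], [0, 0, 0]],
  [[0, 0, 0.002], [0, 0, 0]],
  [[0, 0, 0.002], [0, 0, 0]],
  [[0, 0, 0.002], [0, 0, 0]],
])

```text
clock: 25.95
position: [589.9, -50.7, 93.4]
ee_rot: [0.982, 0.189, 0.001, 0.001]
contact_force: [-9.7, -0.3, 22.0]
gripper_width: 12.5
grasp_force: 63.7
```

The force is climbing with no further motion at z 93.4, so it is at the bottom of the travel, close to the predicted height. One last check.

Request:
jog_arm([
  [[0, 0, 0], [0, 0, 0]],
  [[0, 0, 0], [0, 0, 0]],
  [[0, 0, 0], [0, 0, 0]],
  [[0, 0, 0], [0, 0, 0]],
  [[0, 0, 0], [0, 0, 0]],
])

```text
clock: 26.45
position: [589.9, -50.7, 93.4]
ee_rot: [0.982, 0.189, 0.001, 0.001]
contact_force: [-9.6, 0.1, 22.7]
gripper_width: 12.2
grasp_force: 63.7
```

```bash
python3 -c "
from h import *
a=vision.get_image('scene')[120:300,180:480];b=vision.get_image('top')[110:270,180:450]
cv2.imwrite('pics/fin.png',np.vstack([cv2.resize(a,(500,300)),cv2.resize(b,(500,296))]))"
```

```text
(no output)
```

View pics/fin.png

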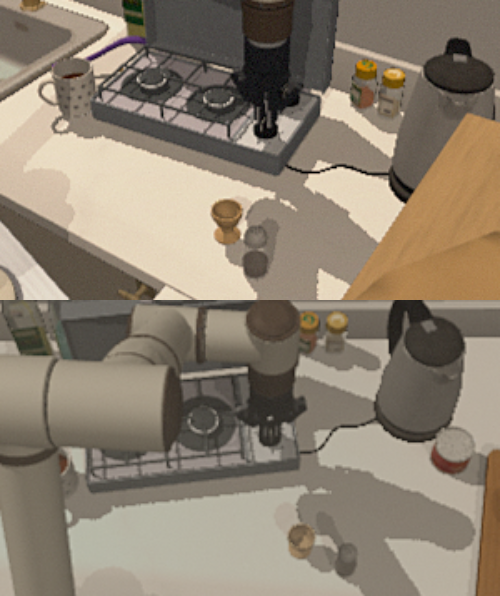

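The lid stands open, the gripper holds the knob on the front valve (about (265,130) in the upper picture), and the mug, egg cup, mill and tin are all upright in place.

```bash
python3 -c "
from bench import arm, vision, probe_bus, workorder
print(workorder.job_done())"
```

```text
the job is handed in; nothing more can be done
None
```

I handed the job in at about 26 s: the lid is open on its stop, the knob is home on the front spindle and held pressed at the bottom of its travel (about 22 N), and the tin, mill, egg cup and mug look untouched; no verdict came back.

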